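# Hang the rinsed bottle neck-down on the draining rack

### The job

Pick up the rinsed square bottle lying on the bench and put it up to drain: turn it neck-down and slide its neck fully home over the free slim peg of the draining rack, until its mouth rests against the collar at the foot of the peg, and let go. The fat peg is for wide-mouthed jars and does not fit. Leave the bottle that is already draining on its own peg.

Things in the scene. Friction and masses are not known exactly. Their poses are not given: they have to be found in the camera images.
- bottle_center (a point): The bottle to hang, lying on its side: white plastic, square body, narrow neck, 160 mm long, about 90 g. This point: centre of its square body (54 x 54 mm, 100 mm long), 27 mm above the bench. x axis: along the bottle from mouth to base (the neck points along -x); y, z: across the flat sides, z up while it lies.
- bottle_mouth (a point): Centre of that bottle's open mouth, on its axis, 110 mm from bottle_center along -x; same axes. The round neck is 42 mm long, 36 mm outside (41 mm over a bead near the shoulder), 26 mm inside; then an 18 mm shoulder up to the square body. The body is stiff and hollow.
- rack: Fixed steel draining rack: drip tray 150 x 330 x 18 mm, above it a level rail 312 mm long and 44 mm wide whose face slopes 45 degrees, with three pegs in a row, 110 mm apart, square to the face. Origin on the bench under the middle peg's root; y along the row; all pegs lean 45 degrees from vertical towards the rack's +x.
- free_peg: The free slim peg, grey plastic, fixed; any of the three places. Origin on its axis at the rail's face, 78 mm above the bench; z runs up along the leaning peg, y level along the row. Along z: collar 35 mm wide up to 4 mm, foot 23 mm wide up to 8 mm, tapering to 17 mm at 22 mm; then a 17 mm rod with a round end, tip at 89 mm.
- free_peg_seat (a point): Centre of the collar's upper face on the free slim peg, 4 mm along its axis: where a bottle's mouth rests when fully home. Same axes as free_peg.
- hung_bottle_center (a point): A bottle of the same kind, loose, already draining neck-down on the other slim peg: the centre of its square body, axes as for bottle_center. It must stay there.
- wide_peg: The fat peg of the row (34 mm rod, 52 mm collar, 66 mm long, round end), too thick for these necks. Origin at the rail's face, z axis along the peg. Mind the room: right of the rack, 0.21 m and more to the robot's right, stands a computer tower up to 235 mm above the bench; behind the rack, 0.72 m and more ahead, a monitor 370 mm high.

How it is judged:
At the end, for the whole second after the job is handed in: The bottle hangs neck-down on the free slim peg: the centre of its mouth within 12 mm of the collar's centre, its axis within 15 degrees of the peg's, base uppermost, released and at rest; the other draining bottle is within 20 mm of where it hung (distance between bottle_mouth and free_peg_seat below 0.012 m and z of bottle_center in the frame of free_peg above 0.08 m and angle between the x axis of bottle_center and the z axis of free_peg, either way round below 0.26 rad and linear speed of bottle below 0.02 m/s and angular speed of bottle below 0.2 rad/s and distance of hung_bottle_center from where it was at the start of the episode below 0.02 m); the robot touches nothing.
It fails at once if the bottle that is already draining is knocked more than 30 mm out of place (distance of hung_bottle_center from where it was at the start of the episode above 0.03 m).
It also fails if it takes over 51 s, if anything falls off the work surface, if the arm or the gripper's body presses on something with over 40 N, if the wrist force passes 120 N, or if a joint passes its speed limit or range.

### The arm

A 6-joint arm with a two-finger parallel gripper is mounted at the origin on a cart in front of the work surface, level with it; the furniture and walls round the work are solid. World frame = base frame: x ahead of the robot, y to its left, z up, the work surface at z = 0. Lengths are in m, angles in rad, forces in N, time in s.
With the tool pointing down it reaches from about 0.25 to 0.775 m from the base axis. Payload 4 kg.
Tool frame: the origin (TCP) lies on the centre line of the jaws, within the pads' length; the fingertips stand 25 mm ahead of it and the grasp point (between the pads) lies 6 mm ahead of it; z points along the fingers, y is the line along which they close (so a half turn about z gives the same grasp; the last joint's range is limited). The gripper opens to 94 mm and grips with 3 to 60 N. Pads are 16 mm wide; open, the fingers measure 119 mm over their backs; the gripper's body (75 mm by 177 mm) begins 78 mm behind the grasp point.
Start: joints at [1.22, 0.087, 1.371, -0, 1.684, -0.103], TCP at [0.135, 0.533, 0.231] pointing down, gripper open.
Joint ranges: [-3.1, 3.1], [-0.76, 2.03], [0.27, 2.55], [-1.08, 4.22], [0.17, 2.65], [-2.57, 2.57]. Speed limits (rad/s): [2.79, 2.79, 3.14, 3.14, 3.14, 3.14].

### API

Orientations are given as [roll, pitch, yaw] about the fixed x, y, z axes, in that order (R = Rz(yaw) Ry(pitch) Rx(roll)).
In Python, from bench import robot, imaging gives the robot as it stands. The module is installed in compiled form; this text tells all that it offers.
- The arm moves only by the tool drive_tool, never from a script. Its argument "series" is a list of rows, each a list of 3 entries, a list of its own where there are three numbers: the finger opening in m, from 0 to 0.094, then the shift along the tool's x, y, z in m, then the turn, a rotation vector about the tool's x, y, z in rad. A call has 1 to 5 rows; each row is the pose to reach, as a shift and turn from the pose commanded when the call began, along the tool's axes at that moment; what a row does not reach only later rows make up. A row lasts 1/8 s, in which the tool goes at most 62.5 mm and 10.7 degrees, less where a joint would pass 70% of its speed; a pose out of reach is approached as far as the arm can. A call with a gripper value outside its range is refused whole. The fingers move at their own pace and stop on an object; the grip force is fixed at half the most. Time passes only in rows, so rows that repeat a pose let the fingers close. It gives the time, the measured TCP pose, the force, the opening and the grip force at its end, in the units of the state.
- robot.get_obs(): the state, without advancing time (a new reading comes with each control period).
- imaging.snapshot(name): name is "scene" or "side" or "wrist"; returns the picture (420x560x3 uint8, red, green, blue); there is no depth.
- imaging.get_calibration(name): a dict with "intrinsics" (3x3 intrinsics, pixels), "position" and "rotation" of the camera in the world. Camera axes: x right, y up, looking along -z (the intrinsics and any distortion apply to the point x, -y, -z); pixel columns grow to the right and rows downward; lengths in m; the calibration is good to about 2 mm. A picture is of the moment at which its call begins: read the wrist's pose just before it. get_calibration takes no time and is no camera call; for the wrist camera it gives the pose at the moment of the call.
- robot.close_job(): hands the job in; it is judged then, once.
The state is a dict: "time": time; "joint_positions": joint angles; "qvel": joint speeds; "joint_torque": joint torques, N m; "tool_pos": TCP position; "ee_rot": TCP orientation; "wrist_force": force on the tool from outside, world axes, zero at the start; "wrist_torque": the same for the moment, N m; "width": finger opening in m; "finger_force": force on a finger pad.
Only numpy, scipy, OpenCV 4.12 (cv2) and the standard library are available. Lean on these libraries where they do the work, as an engineer would, in place of code of your own. Each camera call takes 0.05 s, during which the arm holds its last target. There are 200 camera calls.

## Working session

There is one attempt and no reset: what is moved stays moved. The work goes in short steps, Python scripts to look and compute and a tool call to move; the robot and the scene stay as the last step left them, time stands still between calls to the robot, and variables do not carry over. Pictures are saved under pics/ and viewed, at most 10 in all, crops included, and the job is handed in when it is done.

Besides the shell and the picture viewer there is one more tool, called after "Call:" as a command line: name --argument value ..., lists and objects as JSON in quotes. drive_tool: Moves the arm, as the interface text tells. Its arguments: {"type":"object","properties":{"series":{"type":"array"}},"required":["series"]}

```bash
mkdir -p pics; python3 - <<'E'
from bench import robot, imaging
import cv2,json
o=robot.get_obs();print(o)
for n in ["scene","side","wrist"]:
    c=imaging.get_calibration(n);print(n,c)
    cv2.imwrite(f"pics/{n}0.png",imaging.snapshot(n)[:,:,::-1])
E
```

```text
{'time': 0.0, 'joint_positions': array([ 1.21988259e+00,  8.79567176e-02,  1.37227494e+00,  1.75160818e-05,
        1.68360351e+00, -1.03110253e-01]), 'qvel': array([ 0.00063655,  0.00024335, -0.00018587, -0.00069873, -0.00017387,
        0.00014212]), 'joint_torque': array([-4.98987254e-05, -3.40170264e+01, -3.02433550e+01,  7.18436809e-02,
        3.29012051e-02, -2.00034065e-04]), 'tool_pos': array([0.13473094, 0.53272078, 0.2292927 ]), 'ee_rot': array([-3.13936385e+00, -2.48132805e-04,  2.89379085e+00]), 'wrist_force': array([ 0.30874735, -0.27175107, -0.34555979]), 'wrist_torque': array([-0.02523329,  0.0022925 ,  0.03091838]), 'finger_force': 0.0, 'width': 0.093889849650461}
scene {'intrinsics': array([[512.09724556,   0.        , 280.22273953],
       [  0.        , 512.09724556, 216.36250147],
       [  0.        ,   0.        ,   1.        ]]), 'position': array([-0.24752369, -0.31238415,  0.60092714]), 'rotation': array([ 1.07728733, -0.00299733, -0.99726956])}
side {'intrinsics': array([[458.310399  ,   0.        , 278.26561665],
       [  0.        , 458.310399  , 205.79899553],
       [  0.        ,   0.        ,   1.        ]]), 'position': array([0.49460723, 1.15635737, 0.72452339]), 'rotation': array([ 1.02550916, -0.0082903 , -3.13148876])}
wrist {'intrinsics': array([[360.56662738,   0.        , 275.50513486],
       [  0.        , 360.56662738, 208.09463446],
       [  0.        ,   0.        ,   1.        ]]), 'position': array([0.07037485, 0.54801557, 0.38203   ]), 'rotation': array([-0.23137484,  0.00146817,  1.32319997])}
```

View pics/scene0.png

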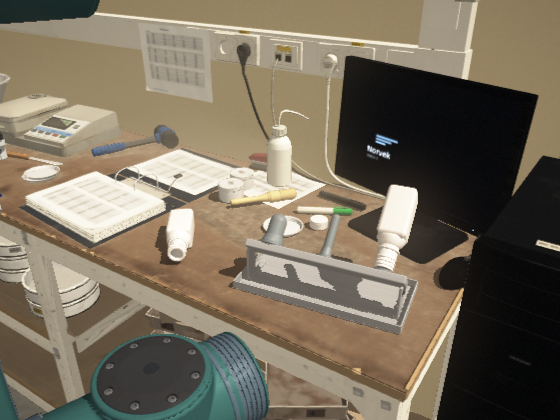

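View pics/side0.png

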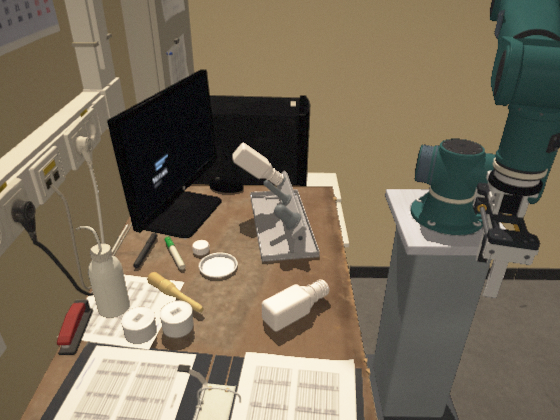

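Scene: the bottle lies at about (180,235) with its neck toward the robot. The rack has the fat peg at (272,232), the free slim peg in the middle with its tip at (335,220), and the hung bottle at (395,225). In the side view the bottle runs from the neck at (320,290) to its base at (268,315). I'll zoom in next.

```bash
python3 - <<'E'
import cv2,numpy as np
s=cv2.imread("pics/scene0.png");d=cv2.imread("pics/side0.png")
a=cv2.resize(s[170:330,225:425],None,fx=4,fy=3.75*4/3.75,interpolation=cv2.INTER_CUBIC)[:600]
cv2.imwrite("pics/rackscene.png",a[:600,:800])
b=cv2.resize(d[140:270,225:335],None,fx=4,fy=4,interpolation=cv2.INTER_CUBIC)
c=cv2.resize(d[270:335,255:335],None,fx=4,fy=4,interpolation=cv2.INTER_CUBIC)
e=cv2.resize(s[200:265,155:205],None,fx=4,fy=4,interpolation=cv2.INTER_CUBIC)
f=np.zeros((520,780,3),np.uint8);f[:520,:440]=b;f[:260,450:770]=c;f[260:520,450:650]=e
cv2.imwrite("pics/crops.png",f)
E
```

```text
(no output)
```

View pics/rackscene.png

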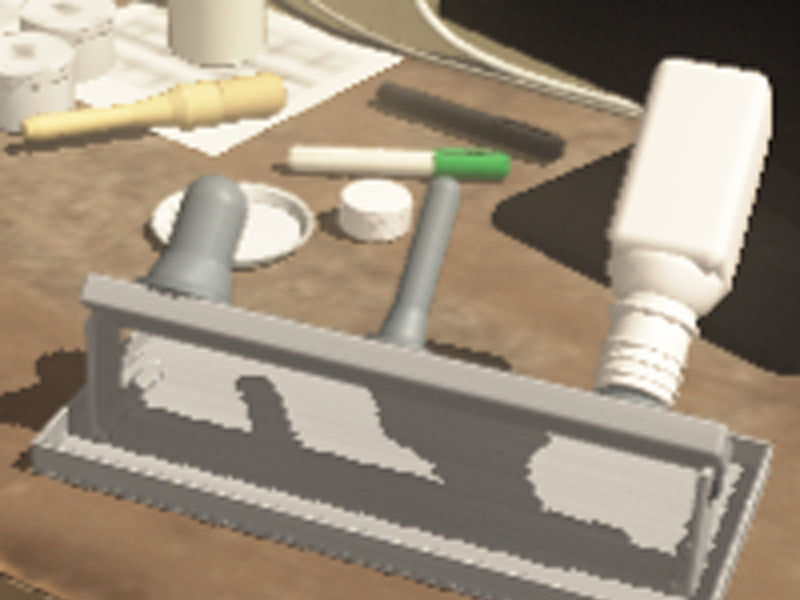

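View pics/crops.png

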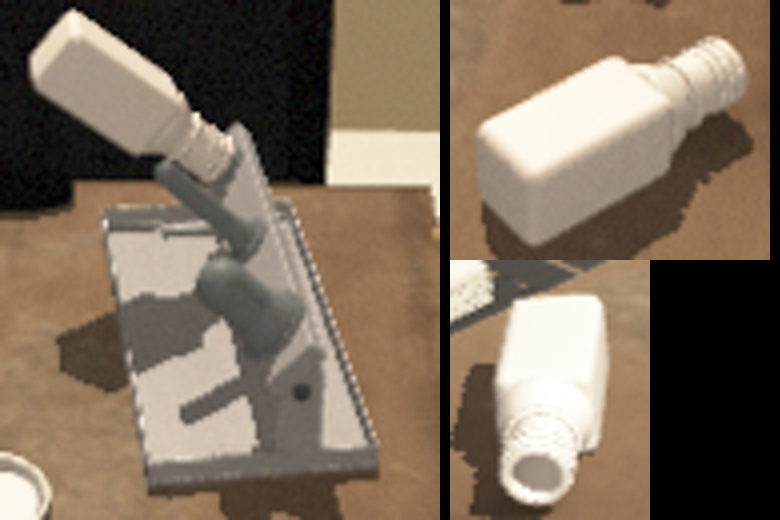

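View pics/wrist0.png

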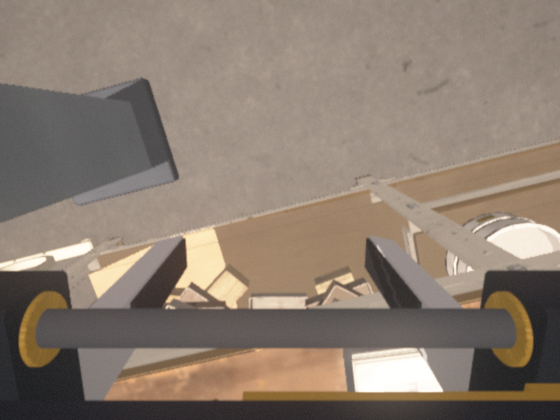

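The crops give the peg tip at about (336.7,217.5) in the scene view and (268,183.7) in the side view. The mouth centre is at about (177.5,253) in the scene view. The wrist camera only sees the floor for now.

```bash
cat > h.py <<'E'
import numpy as np
from scipy.spatial.transform import Rotation as R
from bench import imaging, robot
def ray(n,p,cal=None):
    c=cal or imaging.get_calibration(n);K=c["intrinsics"]
    v=np.linalg.solve(K,[p[0],p[1],1]);v=R.from_euler("xyz",c["rotation"]).apply([v[0],-v[1],-v[2]])
    return c["position"],v/np.linalg.norm(v)
def plane(n,p,z,cal=None):
    o,v=ray(n,p,cal);return o+v*(z-o[2])/v[2]
def tri(*obs):
    A=0;b=0;rs=[ray(n,p) for n,p in obs]
    for o,v in rs:
        P=np.eye(3)-np.outer(v,v);A=A+P;b=b+P@o
    x=np.linalg.solve(A,b);return x,[np.linalg.norm(np.cross(x-o,v)) for o,v in rs]
def proj(n,X,cal=None):
    c=cal or imaging.get_calibration(n);q=R.from_euler("xyz",c["rotation"]).inv().apply(np.asarray(X)-c["position"])
    q=c["intrinsics"]@[q[0],-q[1],-q[2]];return q[:2]/q[2]
E
python3 - <<'E'
from h import *
np.set_printoptions(precision=4,suppress=True)
S=lambda x,y:("scene",(x/4+225,y/4+170)); D=lambda x,y:("side",(x/4+225,y/4+140))
print("tip",tri(S(447,190),D(172,175)))
print("foot",tri(S(403,335),D(243,237)))
print("fat tip",tri(S(215,200),D(218,275)))
# rail top edge ends: left/right top corners in scene; 
print("rail end L",tri(S(90,278),D(318,348)),"R",tri(S(727,428),D(240,126)))
print("mouth",plane("scene",(177.5,253),.027))
d=lambda x,y:("side",((x-450)/4+255,y/4+270)); s=lambda x,y:("scene",((x-450)/4+155,(y-260)/4+200))
for p in [(482,132),(535,178),(610,60),(668,97)]: print("top",plane(*d(*p),.052))
print("base lower",plane(*d(530,245),.002))
E
```

```text
tip (array([0.5307, 0.0632, 0.1343]), [np.float64(0.0037023119560599216), np.float64(0.00370231195605969)])
foot (array([0.4814, 0.0572, 0.0818]), [np.float64(0.002861017749593143), np.float64(0.0028610177495930612)])
fat tip (array([0.4961, 0.1693, 0.1166]), [np.float64(0.0005006173541375439), np.float64(0.0005006173541375654)])
rail end L (array([0.4353, 0.2048, 0.0884]), [np.float64(0.0024831260701391666), np.float64(0.002483126070139031)]) R (array([ 0.4831, -0.1004,  0.0881]), [np.float64(0.002878482979670678), np.float64(0.0028784829796706215)])
mouth [0.3969 0.3569 0.027 ]
top [0.5283 0.4412 0.052 ]
top [0.5    0.4741 0.052 ]
top [0.46   0.3832 0.052 ]
top [0.4294 0.4124 0.052 ]
base lower [0.5024 0.472  0.002 ]
```

Call:
drive_tool --series '[[0.094,[-0.06,-0.003,0.0],[0,0,-0.18]],[0.094,[-0.12,-0.006,0.0],[0,0,-0.36]],[0.094,[-0.18,-0.009,0.0],[0,0,-0.54]],[0.094,[-0.24,-0.012,0.01],[0,0,-0.72]],[0.094,[-0.3,-0.015,0.02],[0,0,-0.9]]]'

```text
time: 0.78
tool_pos: [0.4169, 0.4466, 0.2114]
ee_rot: [3.141, 0.0, -2.499]
wrist_force: [-0.1, 0.4, 0.5]
width: 0.094
finger_force: 0.0
```

```bash
cat > go.py <<'E'
# print shift/turn (tool axes) from current pose to target pos, target rotation matrix
from h import *
np.set_printoptions(precision=4,suppress=True)
def delta(p,M):
    o=robot.get_obs();T=R.from_euler("xyz",o["ee_rot"])
    print("t",o["time"],"tcp",o["tool_pos"],o["ee_rot"],"q",o["joint_positions"],"w",o["width"])
    print("shift",T.inv().apply(np.asarray(p)-o["tool_pos"]),"turn",(T.inv()*R.from_matrix(M)).as_rotvec())
def grasp_rot(yaw,pitch):
    # bottle x axis b at yaw/pitch-up; tool x=-b, tool y level
    b=np.array([np.cos(pitch)*np.cos(yaw),np.cos(pitch)*np.sin(yaw),np.sin(pitch)])
    y=np.array([-np.sin(yaw),np.cos(yaw),0]); x=-b
    return np.c_[x,y,np.cross(x,y)],b
E
python3 - <<'E'
from go import *
M,b=grasp_rot(.71,0);print(M)
delta([.48,.428,.17],M)
E
```

```text
[[-0.7584 -0.6518  0.    ]
 [-0.6518  0.7584  0.    ]
 [-0.      0.     -1.    ]]
t 0.775 tcp [0.4169 0.4466 0.2114] [ 3.1412  0.0004 -2.4989] q [ 0.7268  0.227   1.2491  0.0003  1.665  -1.4866] w 0.09404457032957383
shift [-0.0394 -0.0527  0.0414] turn [ 0.0003  0.0004 -0.0673]
```

Call:
drive_tool --series '[[0.094,[-0.039,-0.053,0.04],[0,0,-0.067]],[0.094,[-0.039,-0.053,0.04],[0,0,-0.067]],[0.094,[-0.039,-0.053,0.04],[0,0,-0.067]]]'

```text
time: 1.15
tool_pos: [0.4779, 0.4273, 0.1703]
ee_rot: [3.141, -0.003, -2.44]
wrist_force: [-0.0, 0.0, -0.2]
width: 0.094
finger_force: 0.0
```

```bash
python3 - <<'E'
from h import *
import cv2,pickle
c=imaging.get_calibration("wrist");im=imaging.snapshot("wrist")[:,:,::-1]
pickle.dump(c,open("w1.pkl","wb"));cv2.imwrite("pics/w1.png",im);print(robot.get_obs()["tool_pos"])
E
```

```text
[0.47739517 0.42821878 0.17178723]
```

View pics/w1.png

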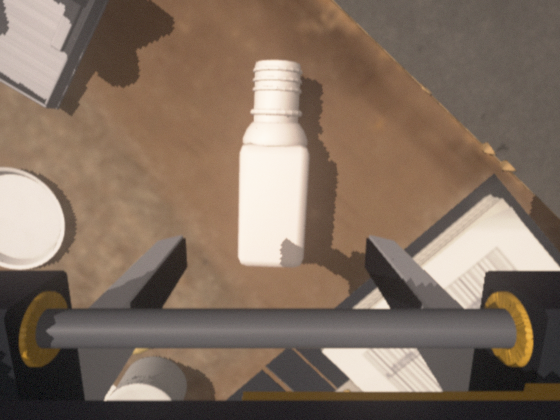

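The wrist view shows the bottle upright in the image. The mouth is at (278,62), the body spans columns 239-308 and rows 147-265, and the axis is tilted slightly.

```bash
python3 - <<'E'
from go import *
import pickle
c=pickle.load(open("w1.pkl","rb"))
P=lambda p,z:plane("wrist",p,z,c)
m=P((277.8,63),.030)
# body sides silhouettes at top face height
L=[P((243,155),.05),P((239.5,250),.05)];Rr=[P((308,155),.05),P((303.5,250),.05)]
for a,b in (L,Rr): d=a-b; print("side yaw",np.arctan2(-d[1],-d[0]))
base=P((271,265.5),.045);print("m",m,"base",base,"widths",np.linalg.norm(L[0]-Rr[0]),np.linalg.norm(L[1]-Rr[1]))
d=base-m;yaw=np.arctan2(d[1],d[0]);print("yaw",yaw,"len",np.linalg.norm(d[:2]))
mid=(sum(L)+sum(Rr))/4;print("bodymid",mid,"from mouth", m[:2]+.11*np.array([np.cos(yaw),np.sin(yaw)]))
E
```

```text
side yaw 0.6444164337720878
side yaw 0.6746504498183992
m [0.3914 0.3558 0.03  ] base [0.5161 0.4541 0.045 ] widths 0.04886438764698074 0.05114684197353203
yaw 0.6674570669188241 len 0.1587342775630014
bodymid [0.4743 0.4215 0.05  ] from mouth [0.4778 0.4239]
```

```bash
python3 - <<'E'
from go import *
M,b=grasp_rot(.665,0)
delta([.477,.4235,.034],M)
E
```

```text
t 1.2 tcp [0.4774 0.4282 0.1718] [ 3.1407 -0.0005 -2.4383] q [ 0.6423  0.3076  1.2281  0.0009  1.6064 -1.6317] w 0.09421967196306873
shift [ 0.0033 -0.0035  0.1378] turn [ 0.0009 -0.0005  0.0382]
```

Call:
drive_tool --series '[[0.094,[0.003,-0.004,0.05],[0,0,0.038]],[0.094,[0.003,-0.004,0.09],[0,0,0.038]],[0.094,[0.003,-0.004,0.12],[0,0,0.038]],[0.094,[0.003,-0.004,0.136],[0,0,0.038]],[0.094,[0.003,-0.004,0.137],[0,0,0.038]]]'

```text
time: 1.82
tool_pos: [0.4773, 0.4236, 0.0349]
ee_rot: [3.141, -0.0, -2.475]
wrist_force: [0.4, 0.1, 0.6]
width: 0.0937
finger_force: 0.0
```

Call:
drive_tool --series '[[0.04,[0,0,0],[0,0,0]],[0.04,[0,0,0],[0,0,0]],[0.04,[0,0,0],[0,0,0]],[0.04,[0,0,0],[0,0,0]],[0.04,[0,0,0],[0,0,0]]]'

```text
time: 2.45
tool_pos: [0.4785, 0.423, 0.0351]
ee_rot: [3.141, 0.001, -2.476]
wrist_force: [0.6, -0.9, 1.0]
width: 0.0538
finger_force: 30.0
```

Call:
drive_tool --series '[[0.04,[0,0,-0.03],[0,0,0]],[0.04,[0,0,-0.08],[0,0,0]],[0.04,[0,0,-0.13],[0,0,0]],[0.04,[0,0,-0.18],[0,0,0]],[0.04,[0,0,-0.21],[0,0,0]]]'

```text
time: 3.08
tool_pos: [0.4789, 0.4231, 0.248]
ee_rot: [-3.141, 0.004, -2.476]
wrist_force: [1.3, 0.2, -1.5]
width: 0.0538
finger_force: 30.0
```

```bash
python3 - <<'E'
from go import *
import cv2,pickle
c=imaging.get_calibration("wrist");im=imaging.snapshot("wrist")[:,:,::-1]
pickle.dump(c,open("w2.pkl","wb"));cv2.imwrite("pics/w2.png",im)
M,b=grasp_rot(.155,np.pi/4)
print(b)
p=np.array([.4745,.054,.078])+.224*b-.006*M[:,2]
print(p);delta(p,M)
M,b=grasp_rot(.155,np.pi/4); delta([.55,.2,.28],M)
E
```

```text
[0.6986 0.1092 0.7071]
[0.6268 0.0778 0.2406]
t 3.125 tcp [0.4799 0.4238 0.2521] [-3.1412  0.0104 -2.4764] q [ 0.6349  0.281   1.1032 -0.0001  1.7469 -1.6012] w 0.054148466631851154
shift [ 0.0981 -0.3629  0.0106] turn [ 0.2023 -0.7577  0.4823]
t 3.125 tcp [0.4799 0.4238 0.2521] [-3.1412  0.0104 -2.4764] q [ 0.6349  0.281   1.1032 -0.0001  1.7469 -1.6012] w 0.054148466631851154
shift [ 0.0827 -0.2193 -0.0287] turn [ 0.2023 -0.7577  0.4823]
```

View pics/w2.png

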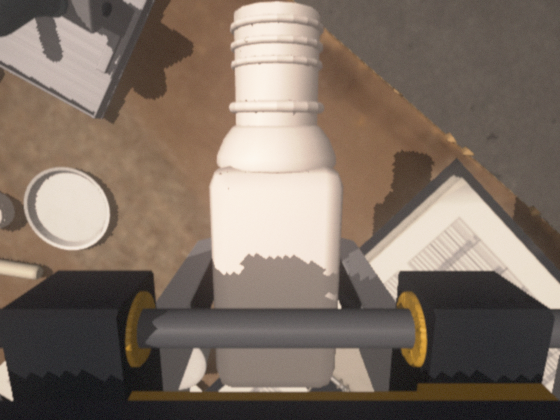

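The bottle sits squarely in the jaws. Its axis runs along column ~276 and the mouth rim is near row 3-12. I'll carry and tilt it next.

Call:
drive_tool --series '[[0.04,[0.016,-0.044,-0.01],[0.04,-0.15,0.096]],[0.04,[0.033,-0.088,-0.02],[0.08,-0.3,0.193]],[0.04,[0.05,-0.13,-0.029],[0.12,-0.45,0.29]],[0.04,[0.066,-0.175,-0.029],[0.16,-0.6,0.386]],[0.04,[0.083,-0.219,-0.029],[0.202,-0.758,0.482]]]'

```text
time: 3.75
tool_pos: [0.548, 0.1976, 0.2729]
ee_rot: [-3.136, 0.779, -2.984]
wrist_force: [-0.2, -0.2, -2.1]
width: 0.0538
finger_force: 30.0
```

```bash
python3 - <<'E'
from go import *
import pickle
c=pickle.load(open("w2.pkl","rb"))
T=R.from_euler("xyz",[-3.1412,.0025,-2.4764]);t=np.array([.4799,.4235,.250])
o,v=[T.inv().apply(q) for q in (c["position"]-t,ray("wrist",(277,12),c)[1])]
for px in [(277,12),(277,384)]:
    v=T.inv().apply(ray("wrist",px,c)[1])
    for z in (.008,-.010): print(px,z,(o+v*(z-o[2])/v[2]))
M,b=grasp_rot(.155,np.pi/4)
p=np.array([.4745,.054,.078])+.216*b-.008*M[:,2]
print(p);delta(p,M)
E
```

```text
(277, 12) 0.008 [0.1114 0.0002 0.008 ]
(277, 12) -0.01 [ 0.1065  0.0001 -0.01  ]
(277, 384) 0.008 [-0.0615  0.0004  0.008 ]
(277, 384) -0.01 [-0.0468  0.0003 -0.01  ]
[0.6198 0.0767 0.2364]
t 3.75 tcp [0.548  0.1976 0.2729] [-3.1359  0.7788 -2.9839] q [ 0.3127 -0.3366  1.8498 -0.1508  0.8619 -1.3614] w 0.053776403001889676
shift [-0.0114 -0.1303  0.0632] turn [-0.0038 -0.0066  0.0019]
```

Call:
drive_tool --series '[[0.04,[-0.011,-0.045,0.0],[0,0,0]],[0.04,[-0.011,-0.09,0.02],[0,0,0]],[0.04,[-0.011,-0.125,0.04],[0,0,0]],[0.04,[-0.011,-0.13,0.062],[-0.004,-0.006,0.002]],[0.04,[-0.011,-0.13,0.062],[-0.004,-0.006,0.002]]]'

```text
time: 4.38
tool_pos: [0.6179, 0.0777, 0.2329]
ee_rot: [3.141, 0.773, -2.986]
wrist_force: [0.4, -0.4, -2.1]
width: 0.0539
finger_force: 30.0
```

```bash
python3 - <<'E'
from go import *
import cv2
M,b=grasp_rot(.155,np.pi/4)
a=imaging.snapshot("scene")[150:300,250:450,::-1];d=imaging.snapshot("side")[110:260,210:350,::-1];w=imaging.snapshot("wrist")[:210,140:420,::-1]
f=np.zeros((600,800,3),np.uint8);r=lambda i,s:cv2.resize(i,None,fx=s,fy=s,interpolation=cv2.INTER_CUBIC)
a=r(a,2);d=r(d,2.8);f[:300,:400]=a;f[:420,405:797]=d[:420];f[305:305+210,:280]=w
cv2.imwrite("pics/pre.png",f)
delta(np.array([.4745,.054,.078])+.216*b-.008*M[:,2],M)
E
```

```text
t 4.525 tcp [0.6188 0.0792 0.2377] [-3.1407  0.7803 -2.9822] q [-0.0344 -0.2353  1.8451  0.1945  0.7702 -1.8497] w 0.05339550202407907
shift [ 0.0005 -0.0026  0.0014] turn [ 0.0022 -0.0051  0.0031]
```

View pics/pre.png

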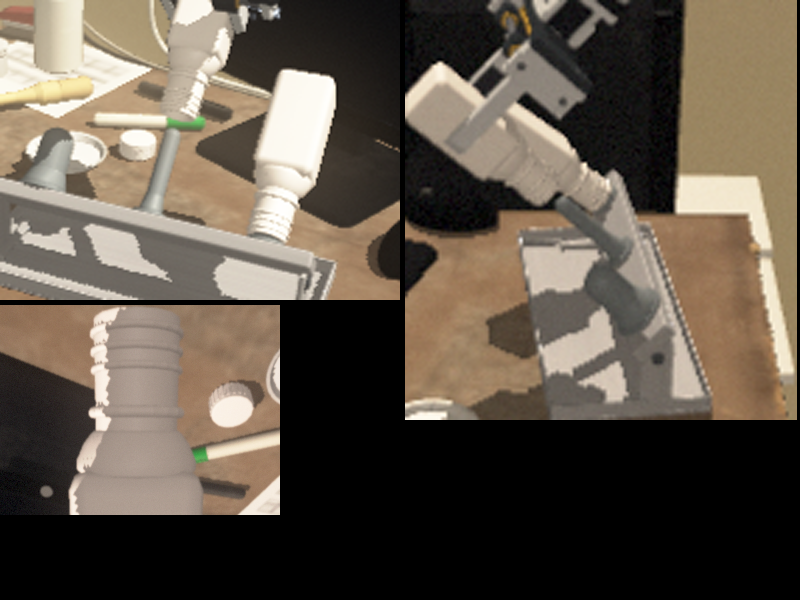

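The bottle hangs just beyond the peg tip, roughly in line. The scene crop suggests an offset of a few mm, so I'll zoom in to measure it.

```bash
python3 - <<'E'
from go import *
import cv2
a=imaging.snapshot("scene")[:,:,::-1];d=imaging.snapshot("side")[:,:,::-1]
cv2.imwrite("pics/pre_s.png",a);cv2.imwrite("pics/pre_d.png",d)
r=lambda i:cv2.resize(i,None,fx=7,fy=7,interpolation=cv2.INTER_CUBIC)
f=np.hstack([r(a[180:264,312:368]),r(d[155:239,246:302])])
cv2.imwrite("pics/zoom.png",f);print(f.shape)
o=robot.get_obs();T=R.from_euler("xyz",o["ee_rot"]);m=o["tool_pos"]+T.apply([.110,0,.008]);print("mouth",m,proj("scene",m),proj("side",m))
E
```

```text
(588, 784, 3)
mouth [0.5476 0.0679 0.1556] [337.9591 205.0798] [260.8192 176.4017]
```

View pics/zoom.png

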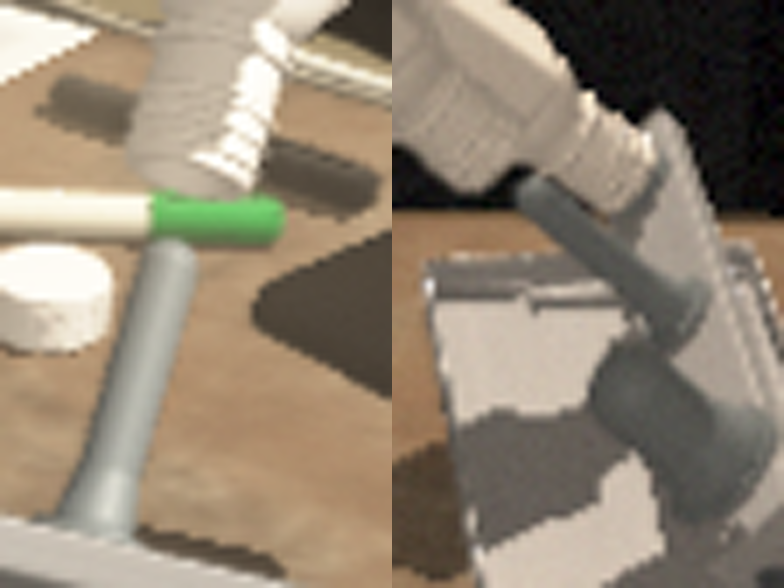

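Zoom picks: peg axis (110,460)-(169,280) in the left panel and (537,199)-(683,318) in the right panel. Mouth centre is at about (188,180) left and (500,170) right.

```bash
python3 - <<'E'
from go import *
S=lambda x,y:("scene",(x/7+312,y/7+180)); D=lambda x,y:("side",((x-392)/7+246,y/7+155))
def pl(a,b):
    o,u=ray(*a);_,v=ray(*b);n=np.cross(u,v);return o,n/np.linalg.norm(n)
o1,n1=pl(S(110,460),S(169,280));o2,n2=pl(D(537,199),D(683,318))
d=np.cross(n1,n2);d/=np.linalg.norm(d);d*=np.sign(d[2])
def at(z): return np.linalg.solve([n1,n2,[0,0,1]],[n1@o1,n2@o2,z])
print("dir",d,"yaw",np.arctan2(d[1],d[0]),"root",at(.078),"tip end",at(.135), "at .155",at(.1556))
print("tip sphere",tri(S(173,266),D(537,199)))
m=tri(S(188,180),D(500,170));print("mouth",m)
b=np.array([.6986,.1092,.7071])
tcp=np.array([.6188,.0792,.2377])
print("root est proj",[proj(n,[.4745,.054,.078]) for n in("scene","side")],[proj(n,np.array([.4745,.054,.078])+.0805*b) for n in("scene","side")], [S(173,266),D(537,199)])
E
```

```text
dir [0.7135 0.0749 0.6966] yaw 0.10464610955365304 root [0.4773 0.0567 0.078 ] tip end [0.5357 0.0628 0.135 ] at .155 [0.5568 0.065  0.1556]
tip sphere (array([0.5332, 0.0632, 0.1336]), [np.float64(0.0019362037543179198), np.float64(0.0019362037543179625)])
mouth (array([0.5481, 0.0685, 0.1506]), [np.float64(0.003679568884524733), np.float64(0.003679568884524801)])
root est proj [array([324.3354, 258.7764]), array([287.5498, 199.1086])] [array([335.7092, 218.7555]), array([267.1982, 182.3643])] [('scene', (336.7142857142857, 218.0)), ('side', (266.7142857142857, 183.42857142857142))]
```

Call:
drive_tool --series '[[0.04,[0,-0.003,0.001],[0.0,-0.004,0.002]],[0.04,[0.01,-0.003,0.001],[0.0,-0.004,0.002]],[0.04,[0.02,-0.003,0.001],[0.0,-0.004,0.002]],[0.04,[0.03,-0.003,0.001],[0.0,-0.004,0.002]],[0.04,[0.04,-0.003,0.001],[0.0,-0.004,0.002]]]'

```text
time: 5.25
tool_pos: [0.5916, 0.0713, 0.208]
ee_rot: [3.14, 0.784, -2.986]
wrist_force: [-0.4, -0.2, -1.5]
width: 0.054
finger_force: 30.0
```

```bash
cat > chk.py <<'E'
from go import *
o=robot.get_obs();T=R.from_euler("xyz",o["ee_rot"]);m=o["tool_pos"]+T.apply([.110,0,.008])
M,b=grasp_rot(.155,np.pi/4);q=m-np.array([.4755,.0545,.078])
s=q@b
print("t",o["time"],"F tool",T.inv().apply(o["wrist_force"]),"tq",T.inv().apply(o["wrist_torque"]),"s",s,"lat(tool)",M.T@(q-s*b),"rot",o["ee_rot"],"w",o["width"])
E
python3 chk.py
```

```text
t 5.25 F tool [ 1.3804 -0.1149  0.7867] tq [-0.0441  0.4589  0.0399] s 0.06485283682017401 lat(tool) [ 0.     -0.0014 -0.0011] rot [ 3.1403  0.7842 -2.986 ] w 0.05398918601396635
```

Call:
drive_tool --series '[[0.04,[0.008,0,0],[0,0,0]],[0.04,[0.016,0,0],[0,0,0]],[0.04,[0.024,0,0],[0,0,0]],[0.04,[0.032,0,0],[0,0,0]],[0.04,[0.04,0,0],[0,0,0]]]'

```text
time: 5.88
tool_pos: [0.564, 0.0669, 0.1802]
ee_rot: [3.141, 0.785, -2.986]
wrist_force: [0.1, 0.3, -1.4]
width: 0.0539
finger_force: 30.0
```

```bash
python3 chk.py
```

```text
t 5.875 F tool [0.8784 0.272  1.1296] tq [-0.002   0.4695  0.0106] s 0.025491462814260457 lat(tool) [ 0.     -0.0015 -0.0012] rot [ 3.1405  0.7848 -2.9858] w 0.053892957548058916
```

Call:
drive_tool --series '[[0.04,[0.004,0,0],[0,0,0]],[0.04,[0.008,0,0],[0,0,0]],[0.04,[0.012,0,0],[0,0,0]],[0.04,[0.015,0,0],[0,0,0]],[0.04,[0.015,0,0],[0,0,0]]]'

```text
time: 6.5
tool_pos: [0.5537, 0.0654, 0.1697]
ee_rot: [3.14, 0.784, -2.986]
wrist_force: [0.0, 0.1, -1.4]
width: 0.054
finger_force: 30.0
```

```bash
python3 chk.py
```

```text
t 6.5 F tool [0.9623 0.1312 1.0285] tq [-0.0954  0.4733  0.0229] s 0.01067270620825865 lat(tool) [ 0.     -0.0013 -0.0012] rot [ 3.1399  0.7844 -2.9863] w 0.05401520360823706
```

Call:
drive_tool --series '[[0.04,[0.002,0,0],[0,0,0]],[0.04,[0.004,0,0],[0,0,0]],[0.04,[0.006,0,0],[0,0,0]],[0.04,[0.006,0,0],[0,0,0]]]'

```text
time: 7.0
tool_pos: [0.5497, 0.0651, 0.1658]
ee_rot: [3.138, 0.785, -2.987]
wrist_force: [1.9, 4.9, -2.4]
width: 0.0537
finger_force: 30.0
```

```bash
python3 chk.py
```

```text
t 7.0 F tool [-0.1845  4.5671  3.6145] tq [-0.6862 -0.1927  0.4686] s 0.005029122947900604 lat(tool) [ 0.     -0.0009 -0.0011] rot [ 3.1384  0.7851 -2.9874] w 0.053672558816232674
```

Call:
drive_tool --series '[[0.04,[0.0,0.001,0.0007],[0,0,0]],[0.04,[0.001,0.001,0.0007],[0,0,0]],[0.04,[0.002,0.001,0.0007],[0,0,0]],[0.04,[0.002,0.001,0.0007],[0,0,0]]]'

```text
time: 7.5
tool_pos: [0.5489, 0.0653, 0.1643]
ee_rot: [3.141, 0.786, -2.986]
wrist_force: [1.8, 2.4, 0.4]
width: 0.0538
finger_force: 30.0
```

```bash
python3 chk.py
```

```text
t 7.5 F tool [-1.8416  2.1068  1.2503] tq [-0.2274 -0.0033  0.1413] s 0.0034772928237978796 lat(tool) [ 0.     -0.0007 -0.0005] rot [ 3.1411  0.7857 -2.9857] w 0.05384613227880297
```

Call:
drive_tool --series '[[0.04,[0.001,0.0005,0],[0,0,0]],[0.04,[0.002,0.0005,0],[0,0,0]],[0.04,[0.003,0.0005,0],[0,0,0]],[0.04,[0.003,0.0005,0],[0,0,0]]]'

```text
time: 8.0
tool_pos: [0.5484, 0.0653, 0.1648]
ee_rot: [-3.141, 0.791, -2.986]
wrist_force: [6.4, 1.5, 2.3]
width: 0.0537
finger_force: 30.0
```

```bash
python3 chk.py
```

```text
t 8.0 F tool [-6.2198  0.4923  3.015 ] tq [-0.0826 -0.9472  0.0775] s 0.0035115012495013304 lat(tool) [-0.     -0.0006 -0.0006] rot [-3.1409  0.7914 -2.9856] w 0.0536604774174572
```

Call:
drive_tool --series '[[0.04,[-0.001,0,0],[0,0,0]],[0.06,[-0.001,0,0],[0,0,0]],[0.085,[-0.001,0,0],[0,0,0]],[0.085,[-0.001,0,0],[0,0,0]],[0.085,[-0.001,0,0],[0,0,0]]]'

```text
time: 8.62
tool_pos: [0.5468, 0.0658, 0.1619]
ee_rot: [3.14, 0.784, -2.986]
wrist_force: [0.1, 0.5, -0.7]
width: 0.0839
finger_force: 0.0
```

Call:
drive_tool --series '[[0.085,[0,0,-0.015],[0,0,0]],[0.085,[0,0,-0.04],[0,0,0]],[0.085,[0,0,-0.07],[0,0,0]],[0.085,[0,0,-0.11],[0,0,0]],[0.085,[0,0,-0.15],[0,0,0]]]'

```text
time: 9.25
tool_pos: [0.4413, 0.0493, 0.2691]
ee_rot: [3.141, 0.784, -2.985]
wrist_force: [0.3, -0.4, -0.2]
width: 0.0852
finger_force: 0.0
```

```bash
python3 - <<'E'
from go import *
import cv2
a=imaging.snapshot("scene")[150:290,290:430,::-1];d=imaging.snapshot("side")[130:270,210:350,::-1]
print(robot.get_obs()["wrist_force"])
r=lambda i:cv2.resize(i,(400,400),interpolation=cv2.INTER_CUBIC)
cv2.imwrite("pics/end.png",np.hstack([r(a),r(d)]))
E
```

```text
[ 0.5027 -0.4157 -0.2418]
```

View pics/end.png

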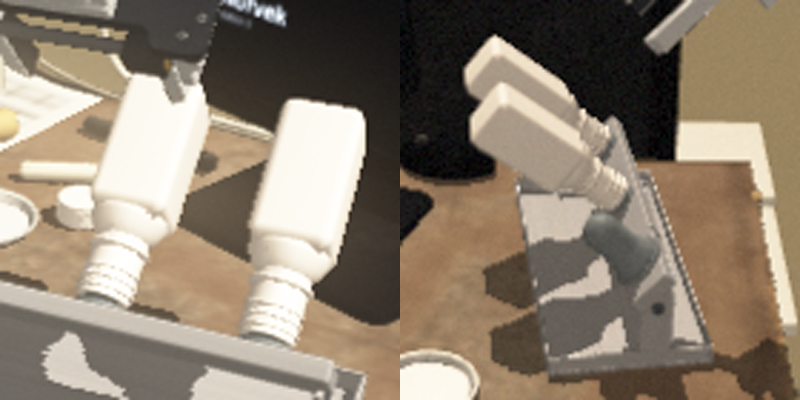

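The final views show the bottle seated on the middle peg, mouth at the collar near (105,300) in the left panel and parallel to the untouched neighbour. The gripper is clear, so I'm handing the job in.

```bash
python3 -c "
from bench import robot
print(robot.close_job())"
```

```text
the job is handed in; nothing more can be done
None
```

The bottle hangs neck-down on the free slim peg with its mouth at the collar, released with the gripper clear, and the other draining bottle looks undisturbed; I handed the job in at about 9 s, and no verdict was returned.

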